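Stack the slide cases on the sloping stand

TASK

Stack the three slide cases on the sloping stand, one on top of another in whatever order suits, lids up, each lying flat to the slope and squarely between the side cheeks with a short end fully home against the blue backstop. They hold glass slides, so lay each one down on the slope, do not let it drop or flop down, and leave everything else on the bench where it stands.

Things in the scene. Friction and masses are not known exactly. Their poses are not given: they have to be found in the camera images.
- case_blue_mid (a point): flat plastic case of glass microscope slides with a blue base and a clear lid, 90 long x 58 wide x 16 thick, about 75 g, loose. This point is the centre of the case (half-way up, 8 above its underside). Own x runs along the 90 length, y across the 58 width, z out of the lid. Lies lid up on the bench at any yaw, with the green case lying on top of it.
- case_green_mid (a point): flat plastic case of glass microscope slides with a green base and a clear lid, 90 long x 58 wide x 16 thick, about 75 g, loose. This point is the centre of the case (half-way up, 8 above its underside). Own x runs along the 90 length, y across the 58 width, z out of the lid. Starts lid up, flat and askew on top of the blue case, so it has to be taken first.
- case_orange_mid (a point): flat plastic case of glass microscope slides with an orange base and a clear lid, 90 long x 58 wide x 16 thick, about 75 g, loose. This point is the centre of the case (half-way up, 8 above its underside). Own x runs along the 90 length, y across the 58 width, z out of the lid. Lies lid up on the bench at any yaw; a small jar stands close beside one half of one of its long sides (about 13 mm away), so it has to be gripped across its width nearer the end away from the jar.
- shelf: sloping white shelf of the stand, fixed. Origin: middle of the corner where shelf and blue backstop meet, 45 above the bench. Own x points up the slope (32 degrees), y along the backstop, z square out of the shelf, leaning 32 degrees to the low side. Surface z = 0 from x = 0 to 136; 82 wide, but only 46 wide from x = 22 to 78, so fingers have room beside a case.
- backstop_mid (a point): middle of the face of the blue backstop: upright plate along the low edge of the shelf, at shelf x = 0, 82 wide, 56 high, 4 thick; this point is 27 up from the shelf; axes as the shelf. From each end of it a cheek 54 high runs up the slope to x = 20, then flares outward to x = 27. The cheeks' inner faces are 66 apart (shelf y = -33, +33), the flares open to 76.
- seat (a point): where the centre of the bottom case belongs: shelf x = 45, y = 0, z = 8 (the next two at z = 24 and 40), axes as the shelf. A case may stick on the slope or slide down by itself when let go: push it home. Only the hoop stands above the shelf.
- hoop_top (a point): middle of the top bar of the steel carrying hoop, fixed to the upper end of the shelf at shelf x = 128: two 8 thick uprights at y = -36 and +36 standing along shelf z, top bar (15 thick grip) 135 out from the shelf. It overhangs the slope: a hand held upright over the shelf would strike it, one tilted square to the shelf passes in front of it.
- stand: white sheet stand that carries the shelf, fixed to the bench, foot 150 x 100, upper edge of the shelf about 117 above the bench, hoop top about 232. Origin: centre of its underside; its own -x is the low side with the backstop (turned roughly to world -y, towards the cases), shelf and stand share their y axis.
- jar: small white-capped jar, 44 diameter, 58 high, loose, close beside the orange case. Origin: centre of its underside, z up. Must be left where it stands.
- beaker: open glass beaker, 68 diameter, 70 high, loose. Origin: centre of its underside, z up. Must be left where it stands.
- bottle: amber reagent bottle with blue cap, 60 diameter, 155 high, loose, between the cases and the stand. Origin: centre of its underside, z up. Must be left where it stands.
- tube_rack: white rack of small capped tubes, 66 (x) x 104 (y), 44 high, loose. Origin: centre of its underside, z up. Must be left where it stands.
- marker: green marker pen with black cap lying on the bench, 131 long along its x, 12 thick, loose. Origin: centre of its underside, z up. Must be left where it stands.
- timer: small white timer, 55 x 65 x 18 high, loose. Origin: centre of its underside, z up. Must be left where it stands.
- wash_bottle: white wash bottle with red cap and bent spout, 68 diameter, 190 high, spout reaching 55 to its own -x at the top, loose. Origin: centre of its underside, z up. Must be left where it stands.
Not all that is in view belongs to the job. Several things look just like the part that bears case_blue_mid: the one meant starts farthest to the robot's right. What is shaped like the part that bears case_orange_mid but purple is not meant.

How it is judged:
By the outcome, as a careful person would: the job done as asked, in the order asked, and still so for the second after the job is handed in, with the robot touching nothing.
It also fails if it takes over 72 s, if anything falls off the work surface, if the arm or the gripper's body presses on something with over 40 N, if the wrist force passes 120 N, or if a joint passes its speed limit or range.

ROBOT

A 6-joint arm with a two-finger parallel gripper is mounted at the origin on the work surface. World frame = base frame: x ahead of the robot, y to its left, z up, the work surface at z = 0. Lengths are in m, angles in rad, forces in N, time in s.
With the tool pointing down it reaches from about 0.4 to 0.825 m from the base axis. Payload 7 kg.
Tool frame: the origin (TCP) lies at the very end of the fingers, on their centre line; the grasp point (between the pads) lies 19 mm behind it (arm.pinch_z is the z of the grasp point in the tool frame, in m); z points along the fingers, y is the direction in which the jaws open and shut (so a half turn about z gives the same grasp; the last joint's range is limited). The gripper opens to 88 mm and grips with 3 to 60 N. Pads are 19 mm wide; open, the fingers measure 130 mm over their backs; the gripper's body (78 mm by 193 mm) begins 47 mm behind the grasp point.
Start: joints at [1.578, 0.359, 0.012, 0, -1.224, -0.288], TCP at [0.187, 0.649, 0.227] pointing down, gripper open.
Joint ranges: [-3.07, 3.07], [-1.43, 2.12], [-1.02, 1.25], [-3.03, 1.67], [-3.05, -0], [-3.03, 3.03]. Speed limits (rad/s): [2.39, 2.39, 3.01, 3.14, 3.14, 3.14].

INTERFACE

Orientations are given as [roll, pitch, yaw] about the fixed x, y, z axes, in that order (R = Rz(yaw) Ry(pitch) Rx(roll)).
In Python, from station import arm gives the robot as it stands.
- The arm moves only by the tool drive_tool, never from a script. Its argument "targets" is a list of rows, each a list of 6 numbers: the shift along the world's x, y, z in units of 0.04 m (1.0 is 0.04 m), then the turn, a rotation vector about the world's x, y, z in units of 6 degrees (1.0 is 6 degrees). In form: [[x, y, z, wx, wy, wz], ...]. A call has 1 to 5 rows; each row shifts and turns the commanded pose from where the row before left it; what a row does not reach is not made up. A row lasts 1/8 s, in which the tool goes at most 62.5 mm and 10.7 degrees, less where a joint would pass 70% of its speed; a pose out of reach is approached as far as the arm can. A call with a number of a shift or a turn outside -1 to 1 is refused whole. A call with a gripper value outside its range is refused whole. "claw" is the opening, from 0 (shut) to 1 (fully open), set as the call begins (left out, the last holds). The fingers move at their own pace and stop on an object; "newtons" is the grip in N (left out, the last holds). Time passes only in rows, so rows that do not move let the fingers close. It gives the time, the measured TCP pose, the force and the opening at its end, in the units of the state.
- arm.get_state(): the state, without advancing time (a new reading comes with each control period).
- arm.grab_frame(name): name is "scene" or "top"; returns (picture, depth): 480x640x3 uint8, red, green, blue; 480x640 float32, m along the optical axis (not along the pixel's ray), 0 where there is no reading.
- arm.get_calibration(name): a dict with "mtx" (3x3 intrinsics, pixels), "origin" and "rotation" of the camera in the world. Camera axes: x right, y up, looking along -z (the intrinsics and any distortion apply to the point x, -y, -z); pixel columns grow to the right and rows downward; lengths in m; the calibration is good to about 2 mm. A picture is of the moment at which its call begins. get_calibration takes no time and is no camera call.
- arm.job_done(): hands the job in, once; it reports no verdict.
Trained networks look in the newest picture that a camera, given by its name, has taken for a name from the list of things; names that differ only in an ending like _2 or _b are one class to them, and where a whole thing is asked for, a point or a joint stands for the part that bears it (a point fixed in the world has none). Each returns a list of dicts, best first, with "score" (0 to 1); they miss things now and then, are a little off and sometimes report something else, mostly with a low value. They report only what shows in the picture. A call takes as long as a camera call. They do not tell look-alikes from the thing itself.
- arm.search_frame(target, camera): "point" ([x, y, z] in m, in the coordinates of the camera as it stood for that picture, good to about 4 mm: the middle of the surface that is visible of it).
- arm.cut_out(target, camera): "pixels" (480x640 bool, what is visible of it).
- arm.landmark_of(target, camera): "point" ([x, y, z] in m, in the coordinates of the camera as it stood for that picture, good to about 4 mm: a listed point, or the origin of a listed thing).
The state is a dict: "t": time; "q": joint angles; "qd": joint speeds; "joint_efforts": joint torques, N m; "eef_pos": TCP position; "ee_rot": TCP orientation; "force": force on the tool from outside, world axes, zero at the start; "moment": the same for the moment, N m; "width": finger opening in m.
Only numpy, scipy, OpenCV 4.12 (cv2) and the standard library are available. Lean on these libraries where they do the work, as an engineer would, in place of code of your own. Each camera call takes 0.05 s, during which the arm holds its last target. There are 200 camera calls.

## Working session

There is one attempt and no reset: what is moved stays moved. The work goes in short steps, Python scripts to look and compute and a tool call to move; the robot and the scene stay as the last step left them, time stands still between calls to the robot, and variables do not carry over. Pictures are saved under pics/ and viewed, about 8 in all and at most 12, crops included, and the job is handed in when it is done.

Besides the shell and the picture viewer there is one more tool, called after "Call:" as name(argument=value, ...), one argument or row to a line, values as JSON. drive_tool: Moves the arm, as the interface text tells. Shifts and turns lie within -1 to 1; 1 stands for 0.04 m of shift or 6 degrees of turn. Its arguments: {"type":"object","properties":{"targets":{"type":"array"},"claw":{"type":"number"},"newtons":{"type":"number"}},"required":["targets"]}

```bash
ls; mkdir -p pics; cat > h.py <<'E'
import numpy as np, cv2
from station import arm
def cal(n):
    c=arm.get_calibration(n); return np.array(c["mtx"]),np.array(c["origin"]),np.array(c["rotation"])
def grab(n,f=None):
    p,d=arm.grab_frame(n)
    if f: cv2.imwrite('pics/'+f,p[:,:,::-1])
    return p,d
def cloud(n,d):
    K,o,R=cal(n); v,u=np.mgrid[:480,:640]
    P=np.stack([(u-K[0,2])/K[0,0]*d,-(v-K[1,2])/K[1,1]*d,-d],-1)
    return P@R.T+o
def w(n,p):
    K,o,R=cal(n); return R@np.array(p)+o
E
python3 - <<'E'
from h import *
print(arm.get_state())
for n in("scene","top"):
    p,d=grab(n,n+'0.png'); K,o,R=cal(n); print(n,K.round(1).tolist(),o.round(3),R.round(3).tolist(),(d>0).mean(), arm.get_calibration(n).keys())
    for t in("case_blue_mid","case_green_mid","case_orange_mid","seat","backstop_mid","hoop_top","shelf","jar","bottle","beaker","tube_rack","wash_bottle","marker","timer"):
        try: print(t,[(w(n,x["point"]).round(3).tolist(),round(x["score"],2)) for x in arm.landmark_of(t,n)])
        except Exception as e: print(t,e)
E
```

```text
pics
{'t': 0.0, 'q': array([ 1.57808904e+00,  3.59382153e-01,  1.10519977e-02, -3.43846252e-04,
       -1.22408926e+00, -2.88122362e-01]), 'qd': array([ 0.00066065,  0.0003206 ,  0.00156752,  0.00171876,  0.00013519,
       -0.00037594]), 'joint_efforts': array([-8.63951955e-04, -5.82716918e+01,  2.93047106e+01,  6.99704289e+00,
        6.87337102e-03, -1.72168834e-04]), 'eef_pos': array([0.18695647, 0.64808285, 0.22562389]), 'ee_rot': array([ 3.13994462e+00, -1.51334918e-04, -2.80946627e-01]), 'force': array([ 0.43406317,  0.01091816, -0.44804574]), 'moment': array([ 0.0419918 , -0.09806454, -0.00124361]), 'width': 0.08756800252687871}
scene [[570.3, 0.0, 313.8], [0.0, 570.3, 242.1], [0.0, 0.0, 1.0]] [ 1.257 -0.6    0.997] [0.8, 0.021, 0.902] 0.9958626302083333 dict_keys(['mtx', 'origin', 'rotation'])
case_blue_mid [([-0.0, -1.857, -0.26], 0.94), ([0.137, -1.72, -0.122], 0.89)]
case_green_mid [([0.153, -1.704, -0.106], 0.64)]
case_orange_mid [([-0.118, -1.975, -0.378], 0.97), ([0.0, -1.856, -0.259], 0.56)]
seat [([0.258, -1.599, -0.002], 0.64)]
backstop_mid [([0.291, -1.566, 0.031],
[... 788 characters left out ...]
.67)]
case_orange_mid [([2.143, 1.74, 2.944], 0.73), ([2.138, 1.735, 2.94], 0.68)]
seat [([2.05, 1.646, 2.851], 0.82)]
backstop_mid [([2.079, 1.676, 2.881], 0.93)]
hoop_top [([1.802, 1.399, 2.603], 0.6)]
shelf [([2.11, 1.707, 2.911], 0.84)]
jar [([2.164, 1.761, 2.965], 0.85)]
bottle [([2.239, 1.836, 3.04], 0.86), ([2.248, 1.845, 3.049], 0.64)]
beaker [([2.111, 1.708, 2.912], 0.65), ([2.244, 1.841, 3.046], 0.64)]
tube_rack [([2.323, 1.919, 3.124], 0.67), ([2.077, 1.674, 2.878], 0.19)]
wash_bottle [([2.317, 1.914, 3.118], 0.88)]
marker [([2.321, 1.918, 3.123], 0.59), ([2.156, 1.753, 2.957], 0.43), ([2.247, 1.844, 3.049], 0.29), ([2.238, 1.835, 3.04], 0.27)]
timer [([2.115, 1.712, 2.917], 0.6)]
```

```bash
sed -i 's/np.array(c\["rotation"\])/Rotation.from_euler("xyz",c["rotation"]).as_matrix()/; 1a from scipy.spatial.transform import Rotation' h.py
python3 - <<'E'
from h import *
for n in("scene","top"):
    p,d=grab(n); np.savez('pics/%s0.npz'%n,p=p,d=d)
    for t in("case_blue_mid","case_green_mid","case_orange_mid","seat","backstop_mid","hoop_top","shelf","jar","bottle","beaker","tube_rack","wash_bottle","marker","timer"):
        print(n,t,[(w(n,x["point"]).round(3).tolist(),round(x["score"],2)) for x in arm.landmark_of(t,n)])
E
```

```text
scene case_blue_mid [([0.642, -0.119, 0.004], 0.82), ([0.392, 0.302, 0.014], 0.79), ([0.716, -0.318, -0.001], 0.65)]
scene case_green_mid [([0.64, -0.116, 0.029], 0.94), ([0.669, 0.227, 0.071], 0.6)]
scene case_orange_mid [([0.372, -0.077, 0.013], 0.71), ([0.465, 0.031, 0.009], 0.55)]
scene seat [([0.629, 0.248, 0.075], 0.72)]
scene backstop_mid [([0.67, 0.231, 0.066], 0.94)]
scene hoop_top [([0.62, 0.256, 0.231], 0.63)]
scene shelf [([0.654, 0.238, 0.045], 0.66)]
scene jar [([0.528, 0.091, -0.002], 0.94)]
scene bottle [([0.704, 0.076, 0.0], 0.56)]
scene beaker [([0.494, -0.304, -0.002], 0.55)]
scene tube_rack [([0.715, -0.319, 0.001], 0.66), ([0.526, 0.09, 0.001], 0.64)]
scene wash_bottle [([0.592, -0.47, 0.004], 0.73)]
scene marker [([0.439, -0.174, -0.001], 0.54)]
scene timer [([0.428, 0.15, 0.001], 0.97)]
top case_blue_mid [([0.391, 0.309, 0.006], 0.77), ([0.639, -0.115, 0.006], 0.54)]
top case_green_mid [([0.634, -0.109, 0.023], 0.77)]
top case_orange_mid [([0.371, -0.071, 0.005], 0.74), ([0.472, 0.035, 0.011], 0.6), ([0.528, 0.097, 0.002], 0.54), ([0.713, -0.315, 0.0], 0.37)]
top seat [([0.626, 0.255, 0.071], 0.6)]
top backstop_mid [([0.67, 0.237, 0.068], 0.67), ([0.658, 0.241, 0.045], 0.37), ([0.602, 0.262, -0.002], 0.28)]
top hoop_top [([0.625, 0.252, 0.074], 0.69), ([0.715, -0.314, 0.002], 0.68), ([0.623, 0.255, 0.231], 0.57)]
top shelf [([0.66, 0.241, 0.046], 0.74)]
top jar [([0.526, 0.095, -0.0], 0.89)]
top bottle [([0.711, 0.08, -0.004], 0.69), ([0.587, -0.467, -0.003], 0.61)]
top beaker [([0.491, -0.304, -0.003], 0.88)]
top tube_rack [([0.714, -0.317, 0.0], 0.71), ([0.62, 0.256, 0.231], 0.68)]
top wash_bottle [([0.586, -0.467, -0.001], 0.86)]
top marker [([0.445, -0.169, 0.001], 0.75), ([0.642, -0.116, 0.009], 0.73), ([0.623, 0.256, 0.23], 0.45)]
top timer [([0.43, 0.158, 0.002], 0.82), ([0.636, -0.11, 0.023], 0.49), ([0.658, 0.242, 0.048], 0.31), ([0.669, 0.234, 0.068], 0.16)]
```

View pics/top0.png

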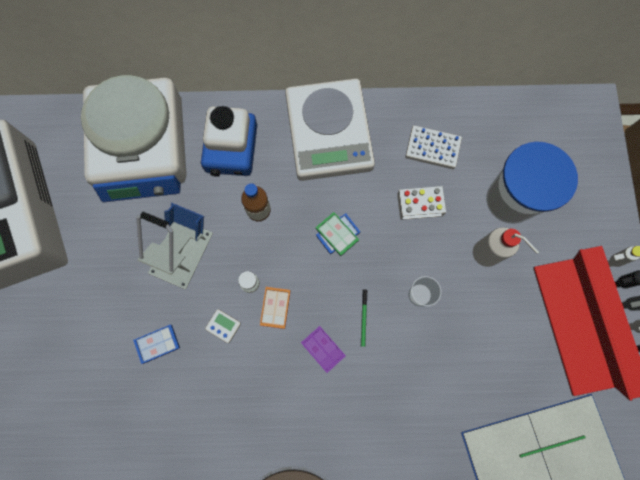

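View pics/scene0.png

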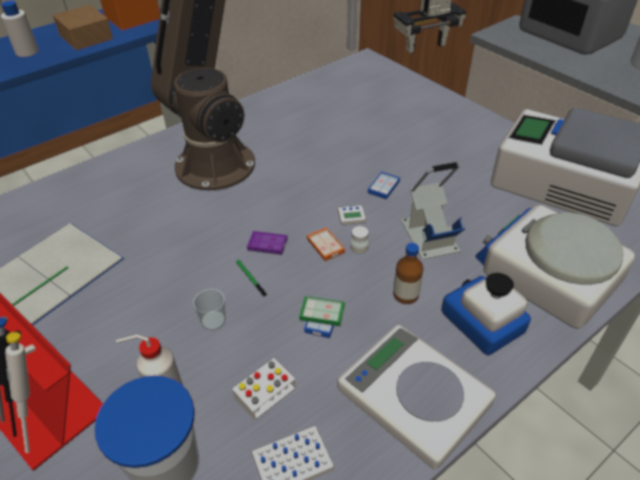

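```bash
cat >> h.py <<'E'
def maskpts(t,n,d,near=None):
    C=cloud(n,d); best=None
    for x in arm.cut_out(t,n):
        m=x["pixels"]&(d>0); m=cv2.erode(m.astype(np.uint8),np.ones((2,2)))>0
        if m.sum()<30: continue
        P=C[m]; c=np.median(P,0)
        if near is None or np.hypot(*(c[:2]-near[:2]))<0.06: return P,x["score"]
    return None,0
def rect(P,z0,z1):
    Q=P[(P[:,2]>z0)&(P[:,2]<z1)]
    (c,s,a)=cv2.minAreaRect((Q[:,:2]*1000).astype(np.float32))
    if s[0]<s[1]: s=s[::-1]; a+=90
    return np.round(c,1),np.round(s,1),round((a+90)%180-90,1),len(Q),np.round(np.percentile(Q[:,2],[10,50,90])*1000,1)
E
python3 - <<'E'
from h import *
near={"case_blue_mid":(.64,-.115),"case_green_mid":(.638,-.112),"case_orange_mid":(.469,.033),"jar":(.527,.093)}
for n in("top","scene"):
    p,d=grab(n)
    for t,q in near.items():
        P,s=maskpts(t,n,d,np.array(q))
        if P is not None: print(n,t,round(s,2),rect(P,-.01,.1))
    C=cloud(n,d).reshape(-1,3); col=p.reshape(-1,3).astype(int)
    m=(np.hypot(C[:,0]-.63,C[:,1]-.25)<.13)&(C[:,2]>.02)
    C=C[m];col=col[m]
    b=(col[:,2]-col[:,0]>40)
    print(n,'blue',b.sum(), rect(C[b],.05,.12), C[b].mean(0).round(4))
    # backstop line
    if n: 
        vx,vy,x0,y0=cv2.fitLine((C[b][:,:2]).astype(np.float32),cv2.DIST_HUBER,0,.01,.01).ravel(); print('bk dir deg',np.degrees(np.arctan2(vy,vx)),x0,y0)
    np.save('pics/st_%s.npy'%n,np.hstack([C,col]))
    # plane of shelf ransac w/ expected normal
    G=C[(~b)&(C[:,2]<.125)&(C[:,2]>.045)]
    rng=np.random.default_rng(0);best=(0,)
    for _ in range(800):
        a=G[rng.choice(len(G),3,False)]; nn=np.cross(a[1]-a[0],a[2]-a[0]); L=np.linalg.norm(nn)
        if L<1e-5: continue
        nn/=L; nn*=np.sign(nn[2])
        if abs(np.degrees(np.arccos(nn[2]))-32)>12: continue
        k=(abs((G-a[0])@nn)<.002).sum()
        if k>best[0]: best=(k,nn,a[0])
    k,nn,a=best; I=G[abs((G-a)@nn)<.002]; c=I.mean(0); nn=np.linalg.svd(I-c)[2][2]; nn*=np.sign(nn[2])
    print(n,'plane',k,len(G),nn.round(3),c.round(4),'tilt',np.degrees(np.arccos(nn[2])),'az',np.degrees(np.arctan2(nn[1],nn[0])))
E
```

```text
top case_blue_mid 0.75 (array([ 640.6, -115. ]), array([88.8, 54.2]), -54.3, 211, array([11.6, 15.8, 18.1]))
top case_orange_mid 0.62 (array([466.8,  35.6]), array([89.2, 56.4]), -9.3, 919, array([12.1, 15.4, 18.2]))
top jar 0.86 (array([524. ,  93.1]), array([35.7, 34.8]), -65.9, 252, array([27.8, 56.8, 59.7]))
top blue 731 (array([689.5, 252. ]), array([150.8,  68.9]), 38.2, 648, array([54.6, 75.7, 93.2])) [0.689  0.2447 0.0717]
bk dir deg 35.762245 0.68899816 0.24470872
top plane 987 1550 [ 0.484 -0.217  0.848] [0.5956 0.2672 0.0861] tilt 32.02785451567296 az -24.10672235730806
scene case_blue_mid 0.89 (array([ 664. , -144.6]), array([53.9, 26.8]), 34.0, 298, array([ 5.7, 14.9, 17.5]))
scene case_green_mid 0.8 (array([ 640.6, -116.3]), array([88.2, 60.7]), 38.8, 963, array([25.5, 31.5, 34.1]))
scene jar 0.58 (array([531.2, 100.8]), array([64.5, 41.4]), 88.1, 398, array([13.4, 41.7, 58.5]))
scene blue 173 (array([693.2, 250.7]), array([138.3,  73.9]), 38.2, 157, array([66.7, 90.2, 97.4])) [0.6913 0.2342 0.0829]
bk dir deg 50.828472 0.6867088 0.23095942
scene plane 671 1664 [ 0.493 -0.185  0.85 ] [0.5925 0.2644 0.0869] tilt 31.76319571178751 az -20.567886387962005
```

```bash
python3 - <<'E'
from h import *
from scipy.optimize import minimize
def frame(az,O):
    t=np.radians(32); h=np.array([-np.cos(az),-np.sin(az),0]) # upslope horizontal; az = low side dir
    x=np.cos(t)*h+[0,0,np.sin(t)]; z=-np.sin(t)*h+[0,0,np.cos(t)]; y=np.cross(z,x)
    return np.stack([x,y,z],1)
for n in("top","scene"):
    S=np.load('pics/st_%s.npy'%n); C,col=S[:,:3],S[:,3:]
    for azd in(-20,-22,-24):
        R=frame(np.radians(azd),0); L=(C-[.658,.241,.045])@R*1000
        b=(col[:,2]-col[:,0]>30)&(abs(L[:,0])<25)&(abs(L[:,1])<50)&(L[:,2]>5)&(L[:,2]<62)
        f=b&(abs(L[:,1])<26); a=np.polyfit(L[f,1],L[f,0],1); 
        print(n,azd,'blue',b.sum(),'y range',np.percentile(L[b,1],[1,99]).round(1),'x pct',np.percentile(L[f,0],[5,50,95]).round(1),'z',np.percentile(L[f,2],[5,50,98]).round(1),'slope deg',round(np.degrees(np.arctan(a[0])),1))
        s=(abs(L[:,2])<4)&(L[:,0]>5)&(L[:,0]<145)&(abs(L[:,1])<50)
        print('   shelf z med',np.median(L[s,2]).round(1),[(x,np.percentile(L[s&(abs(L[:,0]-x)<6),1],[2,98]).round(1).tolist() if (s&(abs(L[:,0]-x)<6)).sum()>5 else None) for x in(40,60,90,105,120)],'xmax',np.percentile(L[s,0],99).round(1))
        h=(L[:,2]>115)&(L[:,2]<150)&(abs(L[:,1])<60)
        print('   hoop',h.sum(),L[h].mean(0).round(1),np.percentile(L[h,1],[2,98]).round(1))
for n in("top",):
    p,d=grab(n); 
    for t in("case_green_mid","case_blue_mid"):
        for x in arm.cut_out(t,n):
            P=cloud(n,d)[x["pixels"]]; print(t,x["score"],rect(P,.0,.06),P.mean(0).round(3))
p,_=grab("scene"); cv2.imwrite('pics/z.png',np.hstack([cv2.resize(p[150:270,390:490,::-1],(400,480),interpolation=2),cv2.resize(cv2.imread('pics/top0.png')[190:300,120:220],(400,480),interpolation=2)]))
E
```

```text
top -20 blue 606 y range [-37.7  42. ] x pct [-1.9  1.1  3.6] z [ 7.9 33.5 56.3] slope deg 3.3
   shelf z med -0.8 [(40, [-19.9, 21.6]), (60, [-23.8, 20.4]), (90, [-43.7, 34.5]), (105, [-45.0, 34.8]), (120, [-41.6, 34.5])] xmax 138.1
   hoop 279 [132.6   1.2 135.5] [-37.7  36.4]
top -22 blue 599 y range [-37.2  41.6] x pct [-1.5  1.1  3.2] z [ 7.8 33.7 56. ] slope deg 1.6
   shelf z med -0.9 [(40, [-18.5, 22.8]), (60, [-23.0, 22.2]), (90, [-41.6, 37.4]), (105, [-41.3, 38.0]), (120, [-38.3, 37.4])] xmax 137.9
   hoop 280 [132.5   3.  135.4] [-36.2  38.3]
top -24 blue 598 y range [-36.9  41.2] x pct [-1.5  1.2  3.1] z [ 7.7 33.8 55.9] slope deg -0.1
   shelf z med -1.0 [(40, [-12.3, 24.0]), (60, [-21.2, 24.0]), (90, [-38.9, 41.0]), (105, [-38.3, 41.1]), (120, [-34.9, 41.8])] xmax 137.8
   hoop 280 [132.4   4.5 135.5] [-34.6  40. ]
scene -20 blue 260 y range [-32.7  48.3] x pct [-4.2 -2.3  6.6] z [31.  52.1 58.8] slope deg -2.9
   shelf z med -0.5 [(40, [-19.4, 23.7]), (60, [-21.9, 24.5]), (90, [-39.6, 40.8]), (105, [-41.0, 39.1]), (120, [-39.7, 38.0])] xmax 135.0
   hoop 201 [127.6   7
[... 391 characters left out ...]
lope deg -0.6
   shelf z med -0.5 [(40, [-16.4, 26.3]), (60, [-17.1, 27.7]), (90, [-34.3, 45.7]), (105, [-34.7, 45.5]), (120, [-32.3, 45.2])] xmax 135.5
   hoop 202 [127.1  10.  137.1] [-30.   43.7]
case_green_mid 0.97 (array([ 638. , -111.1]), array([91.1, 58.9]), 39.9, 951, array([28.3, 31.6, 34.4])) [ 0.635 -0.111  0.037]
case_green_mid 0.19 (array([722.4,  87.7]), array([98.9, 56.6]), 29.1, 170, array([ 8.7, 33.3, 55.3])) [0.694 0.073 0.1  ]
case_blue_mid 0.9 (array([391.5, 306.8]), array([90.7, 58.9]), -69.2, 1072, array([12.1, 15.4, 18.3])) [0.391 0.305 0.017]
case_blue_mid 0.79 (array([ 643. , -115.8]), array([93.8, 57.7]), -54.7, 321, array([10.5, 15.1, 18.9])) [ 0.644 -0.118  0.015]
```

View pics/z.png

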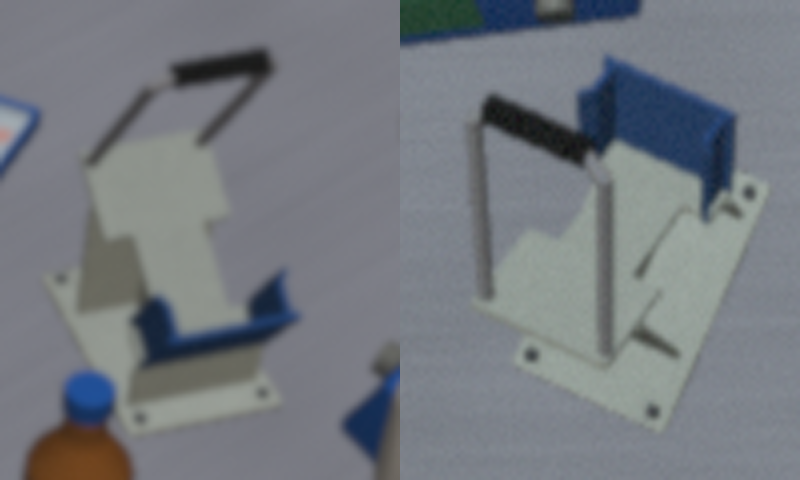

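Call:
drive_tool(
  targets=[
    [0.5,-0.9,0,0,0,0.5],
    [0.5,-0.9,0,0,0,0.5],
    [0.5,-0.9,0,0,0,0.5],
    [0.5,-0.9,0,0,0,0.5],
    [0.5,-0.9,0,0,0,0.5],
  ],
  claw=1,
  newtons=15,
)

```text
t: 4.32
eef_pos: [0.2876, 0.4673, 0.2267]
ee_rot: [-3.141, -0.0, -0.017]
force: [-0.0, -0.0, 0.5]
width: 0.0876
```

Call:
drive_tool(
  targets=[
    [0.5,-0.9,0,0,0,0.5],
    [0.5,-0.9,0,0,0,0.5],
    [0.5,-0.9,0,0,0,0.5],
    [0.5,-0.9,0,0,0,0.5],
    [0.5,-0.9,0,0,0,0.5],
  ],
)

```text
t: 4.95
eef_pos: [0.3876, 0.2874, 0.2269]
ee_rot: [-3.141, -0.001, 0.245]
force: [1.1, 0.6, 0.0]
width: 0.0876
```

Call:
drive_tool(
  targets=[
    [0.5,-0.9,-0.1,0,0,0.4],
    [0.5,-0.9,-0.1,0,0,0.4],
    [0.5,-0.9,-0.1,0,0,0.4],
    [0.5,-0.9,-0.2,0,0,0.4],
    [0.5,-0.9,-0.2,0,0,0.4],
  ],
)

```text
t: 5.58
eef_pos: [0.4877, 0.1074, 0.1987]
ee_rot: [-3.141, -0.001, 0.454]
force: [-0.5, -0.4, 1.4]
width: 0.0878
```

Call:
drive_tool(
  targets=[
    [0.6,-0.94,-0.3,0,0,0.4],
    [0.6,-0.94,-0.3,0,0,0.4],
    [0.6,-0.94,-0.4,0,0,0.4],
    [0.6,-0.94,-0.4,0,0,0.4],
    [0.6,-0.94,-0.4,0,0,0.4],
  ],
)

```text
t: 6.2
eef_pos: [0.608, -0.0808, 0.1262]
ee_rot: [3.141, -0.0, 0.663]
force: [1.0, 0.3, 0.4]
width: 0.0874
```

Call:
drive_tool(
  targets=[
    [0.6,-0.94,-0.5,0,0,0.25],
    [0,0,0,0,0,0],
  ],
)

```text
t: 6.45
eef_pos: [0.6309, -0.1196, 0.1039]
ee_rot: [-3.14, 0.003, 0.685]
force: [-0.5, -0.2, -0.6]
width: 0.0876
```

```bash
python3 - <<'E'
from h import *
s=arm.get_state(); print(s['eef_pos'].round(4),s['ee_rot'].round(3),s['q'].round(3))
for n in("top","scene"):
    p,d=grab(n); P,sc=maskpts("case_green_mid",n,d,np.array((.638,-.112)))
    if P is not None: print(n,round(sc,2),rect(P,.02,.05))
    cv2.imwrite('pics/g_%s.png'%n,p[...,::-1])
a=cv2.imread('pics/g_top.png')[170:310,260:420]; b=cv2.imread('pics/g_scene.png')[220:360,240:400]
cv2.imwrite('pics/g.png',cv2.resize(np.hstack([a,b]),(800,350),interpolation=2))
# finger tip detection from depth: points in z .10-.14 near
for n in("top","scene"):
    C=cloud(n,grab(n)[1]).reshape(-1,3); m=(np.hypot(C[:,0]-.633,C[:,1]+.119)<.1)&(C[:,2]>.1)&(C[:,2]<.14); Q=C[m]; print(n,m.sum(),rect(Q,.1,.14) if m.sum()>10 else '')
E
```

```text
[ 0.6309 -0.1196  0.1039] [-3.14e+00  3.00e-03  6.85e-01] [ 0.116  0.405 -0.216  0.    -0.953  2.14 ]
top 0.54 (array([ 612.4, -132.2]), array([58.8, 24.6]), -49.7, 220, array([27.7, 31.1, 34.6]))
scene 0.56 (array([ 640.5, -116.3]), array([87.6, 59.7]), 40.7, 788, array([25.8, 31.2, 34. ]))
top 0 
scene 152 (array([ 633. , -121.5]), array([120.1,  22.8]), -50.6, 152, array([113.6, 122.8, 134.1]))
```

View pics/g.png

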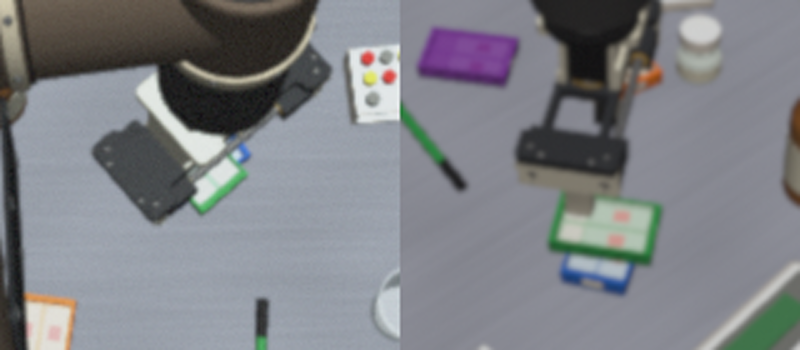

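Call:
drive_tool(
  targets=[
    [0.05,0.0,-0.7,0,0,0.1],
    [0,0,-0.7,0,0,0],
    [0,0,-0.5,0,0,0],
    [0,0,-0.2,0,0,0],
    [0,0,0,0,0,0],
  ],
)

```text
t: 7.38
eef_pos: [0.6332, -0.1166, 0.0229]
ee_rot: [3.141, -0.0, 0.699]
force: [-0.0, 0.1, 0.5]
width: 0.0878
```

Call:
drive_tool(
  targets=[
    [0,0,0,0,0,0],
    [0,0,0,0,0,0],
    [0,0,0,0,0,0],
    [0,0,0,0,0,0],
  ],
  claw=0,
)

```text
t: 7.88
eef_pos: [0.6332, -0.1171, 0.0229]
ee_rot: [3.141, -0.0, 0.698]
force: [-0.7, 0.5, 2.0]
width: 0.0581
```

```bash
cat >> h.py <<'E'
O=np.array([.655,.238,.045]); AZ=-24
def SF(az=None):
    a=np.radians(AZ if az is None else az); t=np.radians(32); h=np.array([-np.cos(a),-np.sin(a),0])
    x=np.cos(t)*h+[0,0,np.sin(t)]; z=-np.sin(t)*h+[0,0,np.cos(t)]
    return np.stack([x,np.cross(z,x),z],1)
def toolR():
    S=SF(); return np.stack([-S[:,0],S[:,1],-S[:,2]],1)
def sh(x,y,z): return O+SF()@np.array([x,y,z])/1000
def down(psi): return Rotation.from_euler('xyz',[np.pi,0,np.radians(psi)]).as_matrix()
def plan(p0,R0,p1,R1):
    rv=Rotation.from_matrix(R1@R0.T).as_rotvec(degrees=True)/6; dp=(p1-p0)/.04
    n=int(np.ceil(max(abs(rv).max(),abs(dp).max()))); print('n',n,'tot',dp.round(3),rv.round(3),'row',(dp/n).round(3),(rv/n).round(3))
def cur():
    s=arm.get_state(); R=Rotation.from_euler('xyz',s['ee_rot']).as_matrix(); p=s['eef_pos']
    print('t',round(s['t'],2),'p',p.round(4),'q',s['q'].round(2),'F',s['force'].round(1),'w',round(s['width'],4),'shelf',((p-O)@SF()*1000).round(1),'rotdev deg',(Rotation.from_matrix(toolR().T@R).as_rotvec(degrees=True)).round(1))
    return p,R
E
python3 - <<'E'
from h import *
p,R=cur(); p=p+[0,0,.16]
plan(p,R,sh(60,0,150),toolR()); print(sh(60,0,150))
E
```

```text
t 7.88 p [ 0.6332 -0.1171  0.0229] q [ 0.12  0.5  -0.29  0.   -0.79  2.15] F [-0.7  0.5  2. ] w 0.0581 shelf [-117.3  333.3   47.3] rotdev deg [-17.9  28.6 -62.3]
n 11 tot [1.198 8.586 0.527] [ -0.78    5.564 -10.378] row [0.109 0.781 0.048] [-0.071  0.506 -0.943]
[0.68113197 0.2263653  0.20400237]
```

Call:
drive_tool(
  targets=[
    [0,0,0.3,0,0,0],
    [0,0,0.9,0,0,0],
    [0,0,1,0,0,0],
    [0,0,1,0,0,0],
    [0,0,0.8,0,0,0],
  ],
  newtons=25,
)

```text
t: 8.5
eef_pos: [0.6333, -0.1171, 0.1853]
ee_rot: [3.14, -0.001, 0.698]
force: [-0.2, 0.3, -1.4]
width: 0.0575
```

Call:
drive_tool(
  targets=[
    [0.11,0.78,0.3,-0.07,0.5,-0.94],
    [0.11,0.78,0.3,-0.07,0.5,-0.94],
    [0.11,0.78,0.3,-0.07,0.5,-0.94],
    [0.11,0.78,0.2,-0.07,0.5,-0.94],
    [0.11,0.78,0.1,-0.07,0.5,-0.94],
  ],
)

```text
t: 9.12
eef_pos: [0.6552, 0.04, 0.232]
ee_rot: [-3.06, 0.249, 0.211]
force: [0.4, -0.3, -0.9]
width: 0.0576
```

Call:
drive_tool(
  targets=[
    [0.11,0.78,0,-0.07,0.51,-0.94],
    [0.11,0.78,0,-0.07,0.51,-0.94],
    [0.11,0.78,0,-0.07,0.51,-0.94],
  ],
)

```text
t: 9.5
eef_pos: [0.6683, 0.1336, 0.2312]
ee_rot: [-3.073, 0.411, -0.089]
force: [-0.6, -0.3, -0.9]
width: 0.0575
```

```bash
python3 - <<'E'
from h import *
p,R=cur()
plan(p,R,sh(60,0,150),toolR())
grab("scene","s1.png")
E
```

```text
t 9.5 p [0.6683 0.1336 0.2312] q [ 0.34  0.62  0.47 -0.24 -1.77  1.12] F [-0.6 -0.3 -0.9] w 0.0575 shelf [ 52.4  90.  186.9] rotdev deg [ -4.9   7.8 -17. ]
n 3 tot [ 0.321  2.319 -0.681] [-0.212  1.514 -2.833] row [ 0.107  0.773 -0.227] [-0.071  0.505 -0.944]
```

View pics/s1.png

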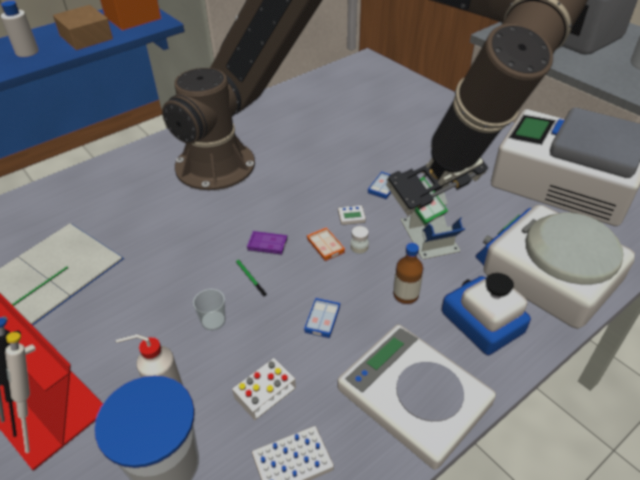

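Call:
drive_tool(
  targets=[
    [0.11,0.77,-0.1,-0.07,0.5,-0.94],
    [0.11,0.77,-0.2,-0.07,0.5,-0.94],
    [0.1,0.78,-0.38,-0.07,0.5,-0.95],
    [0,0,0,0,0,0],
  ],
)

```text
t: 10.05
eef_pos: [0.6805, 0.2264, 0.2009]
ee_rot: [3.141, 0.559, -0.416]
force: [-0.9, -0.8, -0.9]
width: 0.0574
```

Call:
drive_tool(
  targets=[
    [-0.26,0.12,-0.46,0,0,0],
    [-0.26,0.12,-0.46,0,0,0],
    [-0.26,0.12,-0.46,0,0,0],
    [0,0,0,0,0,0],
  ],
)

```text
t: 10.55
eef_pos: [0.6488, 0.2392, 0.1481]
ee_rot: [-3.141, 0.557, -0.414]
force: [0.1, 0.8, -0.0]
width: 0.0576
```

```bash
cat >> h.py <<'E'
def caseS(t,tip=None):
    # case in shelf frame from both cams; and stand measures
    for n in("scene","top"):
        p,d=grab(n); C=cloud(n,d); 
        for x in arm.cut_out(t,n):
            L=(C[x["pixels"]&(d>0)]-O)@SF()*1000
            if abs(np.median(L,0)[1])>30 or abs(np.median(L,0)[0]-50)>50: continue
            c,s,a=cv2.minAreaRect(L[:,:2].astype(np.float32))
            if s[0]<s[1]: s=s[::-1];a+=90
            print(n,t,round(x["score"],2),len(L),'xy',np.round(c,1),np.round(s,1),'ang',round((a+90)%180-90,1),'z',np.percentile(L[:,2],[10,50,90]).round(1)); break
        L=(C.reshape(-1,3)-O)@SF()*1000; col=p.reshape(-1,3).astype(int)
        b=(col[:,2]-col[:,0]>30)&(abs(L[:,0])<14)&(abs(L[:,1])<50)&(L[:,2]>15)&(L[:,2]<60)
        if b.sum()>30: print('  backstop y',np.percentile(L[b,1],[2,98]).round(1),'x med',np.median(L[b&(abs(L[:,1])<25),0]).round(1),b.sum())
E
python3 - <<'E'
from h import *
cur(); caseS("case_green_mid")
E
```

```text
t 10.55 p [0.6488 0.2392 0.1481] q [ 0.4   0.72  0.48 -0.4  -1.72  0.78] F [ 0.1  0.8 -0. ] w 0.0576 shelf [59.8  1.4 84.2] rotdev deg [-0.1  0.1 -0.2]
scene case_green_mid 0.65 489 xy [ 53.1 -37.9] [152.1  91.7] ang -89.0 z [88.1 92.7 96. ]
  backstop y [-36.1  41.7] x med -4.3 210
top case_green_mid 0.88 547 xy [68.  -3.7] [122.8  52.6] ang 30.0 z [92.4 95.  97. ]
  backstop y [15.1 37.6] x med 0.0 86
```

```bash
sed -i 's/            c,s,a=cv2.minAreaRect(L/            L=L[abs(L[:,2]-np.median(L[:,2]))<7]; L=L[(abs(L[:,1])<45)\&(L[:,0]<115)\&(L[:,0]>-10)]\n            print("  y pct",np.percentile(L[:,1],[2,98]).round(1),"x pct",np.percentile(L[:,0],[1,99]).round(1))\n            c,s,a=cv2.minAreaRect(L/' h.py
python3 - <<'E'
from h import *
caseS("case_green_mid")
p,_=grab("scene"); cv2.imwrite('pics/c1.png',cv2.resize(p[150:270,370:500,::-1],(650,600),interpolation=2))
E
```

```text
y pct [-21.8  32.8] x pct [ 6.8 95. ]
scene case_green_mid 0.98 415 xy [51.4  5.1] [90.2 57.4] ang 0.2 z [92.2 95.5 98.3]
  backstop y [-37.9  41.3] x med -4.1 213
  y pct [-29.1  28.3] x pct [ 9.  96.9]
top case_green_mid 0.56 534 xy [52.6 -0.1] [91.7 61.3] ang -1.4 z [92.8 94.8 96.5]
  backstop y [14.5 36.7] x med 0.0 87
```

View pics/c1.png

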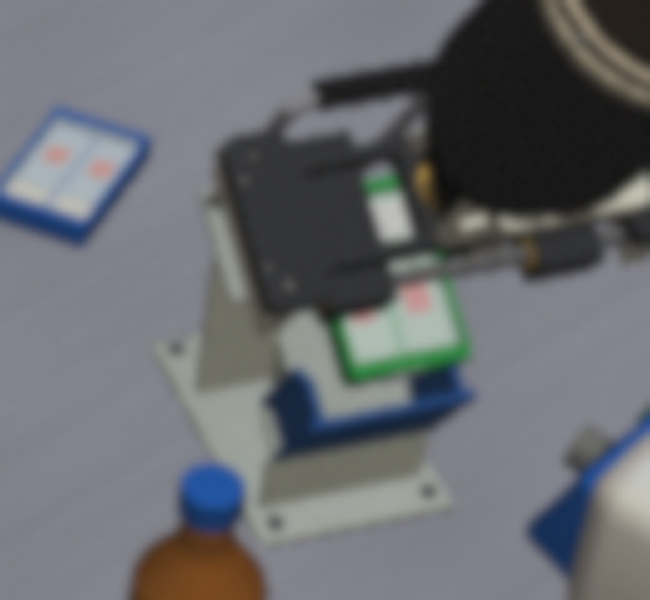

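Call:
drive_tool(
  targets=[
    [-0.21,0.12,-0.38,0,0,0],
    [-0.21,0.11,-0.38,0,0,0],
    [-0.21,0.11,-0.38,0,0,0],
    [-0.14,0.08,-0.25,0,0,0],
    [0,0,0,0,0,0],
  ],
)

```text
t: 11.62
eef_pos: [0.6181, 0.2568, 0.0915]
ee_rot: [-3.141, 0.557, -0.415]
force: [-0.7, -0.1, -0.3]
width: 0.0578
```

```bash
python3 - <<'E'
from h import *
cur(); caseS("case_green_mid")
E
```

```text
t 11.62 p [0.6181 0.2568 0.0915] q [ 0.43  0.72  0.35 -0.41 -1.59  0.8 ] F [-0.7 -0.1 -0.3] w 0.0578 shelf [59.7 -2.2 17.5] rotdev deg [-0.1  0.1 -0.2]
  y pct [-26.1  21.6] x pct [ 6.8 95.5]
scene case_green_mid 0.78 340 xy [48.  3.] [91.2 53.1] ang 11.6 z [22.8 26.7 29.8]
  backstop y [-36.6  41.9] x med -3.5 241
  y pct [-31.8  25.9] x pct [10.4 98.9]
top case_green_mid 0.72 493 xy [53.  -2.3] [93.6 62.8] ang 0.6 z [25.6 28.  30.2]
  backstop y [-15.3   0.8] x med -0.7 34
```

Call:
drive_tool(
  targets=[
    [-0.04,-0.01,-0.053,0,0,0],
    [-0.03,0.013,-0.053,0,0,0],
    [-0.03,0.013,-0.053,0,0,0],
    [0,0,0,0,0,0],
  ],
)

```text
t: 12.32
eef_pos: [0.6148, 0.2572, 0.0859]
ee_rot: [-3.14, 0.556, -0.415]
force: [0.3, 0.6, -0.8]
width: 0.0576
```

Call:
drive_tool(
  targets=[
    [-0.018,0.008,-0.032,0,0,0],
    [0,0,0,0,0,0],
  ],
)

```text
t: 12.58
eef_pos: [0.6143, 0.2575, 0.0849]
ee_rot: [-3.14, 0.556, -0.415]
force: [-0.2, 0.3, -1.0]
width: 0.0575
```

```bash
python3 - <<'E'
from h import *
cur(); S=SF(); print((arm.get_state()['force']@S).round(1))
E
```

```text
t 12.57 p [0.6143 0.2575 0.0849] q [ 0.44  0.72  0.33 -0.41 -1.57  0.8 ] F [-0.2  0.3 -1. ] w 0.0575 shelf [59.4 -1.3  9.9] rotdev deg [-0.   0.2 -0.2]
[-0.2 -0.1 -1. ]
```

Not in contact yet; continue in 1 mm steps.

Call:
drive_tool(
  targets=[
    [-0.018,0.008,-0.032,0,0,0],
    [0,0,0,0,0,0],
  ],
)

```text
t: 12.82
eef_pos: [0.6135, 0.2578, 0.0835]
ee_rot: [-3.14, 0.556, -0.415]
force: [-0.6, -1.1, -0.0]
width: 0.0578
```

Call:
drive_tool(
  targets=[
    [-0.014,0.006,-0.025,0,0,0],
    [0,0,0,0,0,0],
  ],
)

```text
t: 13.08
eef_pos: [0.613, 0.2581, 0.0826]
ee_rot: [-3.14, 0.556, -0.415]
force: [1.3, 0.0, -0.9]
width: 0.0577
```

Call:
drive_tool(
  targets=[
    [-0.014,0.006,-0.025,0,0,0],
    [0,0,0,0,0,0],
  ],
)

```text
t: 13.32
eef_pos: [0.6129, 0.2581, 0.0822]
ee_rot: [-3.139, 0.555, -0.415]
force: [1.0, -1.0, 3.6]
width: 0.0576
```

Call:
drive_tool(
  targets=[
    [0.039,-0.017,-0.027,0,0,0],
    [0.039,-0.017,-0.027,0,0,0],
    [0.03,-0.013,-0.02,0,0,0],
    [0,0,0,0,0,0],
  ],
)

```text
t: 13.82
eef_pos: [0.617, 0.2565, 0.0794]
ee_rot: [-3.139, 0.556, -0.414]
force: [-0.3, -0.4, 5.8]
width: 0.0576
```

Call:
drive_tool(
  targets=[
    [0.029,-0.013,-0.02,0,0,0],
    [0,0,0,0,0,0],
  ],
)

```text
t: 14.08
eef_pos: [0.6181, 0.256, 0.0786]
ee_rot: [-3.139, 0.556, -0.414]
force: [0.1, 0.2, 5.6]
width: 0.0576
```

```bash
python3 - <<'E'
from h import *
cur(); S=SF(); print((arm.get_state()['force']@S).round(1)); caseS("case_green_mid")
E
```

```text
t 14.07 p [0.6181 0.256  0.0786] q [ 0.43  0.73  0.34 -0.41 -1.57  0.81] F [0.1 0.2 5.6] w 0.0576 shelf [52.6 -1.4  6.8] rotdev deg [ 0.   0.2 -0.2]
[ 3.  -0.2  4.7]
  y pct [-26.5  17.1] x pct [ 8.1 88.1]
scene case_green_mid 0.79 258 xy [ 44.9 -11.9] [84.9 46.5] ang -14.5 z [12.4 15.9 19.5]
  backstop y [-36.6  41.3] x med -4.1 214
  y pct [-30.5  26.6] x pct [ 4.1 92.2]
top case_green_mid 0.87 480 xy [46.7 -2.9] [92.6 59.4] ang 1.5 z [12.9 15.6 17.6]
  backstop y [-8.7  5.7] x med -0.1 32
```

Call:
drive_tool(
  targets=[
    [0.029,-0.013,-0.02,0,0,0],
    [0,0,0,0,0,0],
  ],
)

```text
t: 14.52
eef_pos: [0.6187, 0.2558, 0.0782]
ee_rot: [-3.139, 0.557, -0.414]
force: [-1.9, 1.8, 8.8]
width: 0.0575
```

Call:
drive_tool(
  targets=[
    [0.029,-0.013,-0.02,0,0,0],
    [0,0,0,0,0,0],
  ],
)

```text
t: 14.78
eef_pos: [0.6187, 0.2557, 0.0782]
ee_rot: [-3.139, 0.559, -0.413]
force: [-5.9, 2.5, 12.4]
width: 0.0578
```

Call:
drive_tool(
  targets=[
    [0.029,-0.013,-0.02,0,0,0],
    [0,0,0,0,0,0],
  ],
)

```text
t: 15.02
eef_pos: [0.6188, 0.2557, 0.0782]
ee_rot: [-3.139, 0.561, -0.413]
force: [-10.6, 3.3, 17.2]
width: 0.0574
```

```bash
python3 - <<'E'
from h import *
cur(); S=SF(); print((arm.get_state()['force']@S).round(1))
E
```

```text
t 15.03 p [0.6188 0.2557 0.0782] q [ 0.43  0.73  0.34 -0.41 -1.57  0.81] F [-10.6   3.3  17.2] w 0.0574 shelf [51.7 -1.5  6.8] rotdev deg [-0.1 -0.1 -0.3]
[18.4  1.3  8.7]
```

Call:
drive_tool(
  targets=[
    [-0.06,0.027,0.042,0,0,0],
    [0,0,0,0,0,0],
  ],
)

```text
t: 15.28
eef_pos: [0.6188, 0.2558, 0.0782]
ee_rot: [-3.139, 0.556, -0.414]
force: [-2.1, 0.7, 8.2]
width: 0.0579
```

Call:
drive_tool(
  targets=[
    [0,0,0,0,0,0],
    [0,0,0,0,0,0],
    [0,0,0,0,0,0],
    [0,0,0,0,0,0],
  ],
  claw=1,
)

```text
t: 15.78
eef_pos: [0.619, 0.2553, 0.0768]
ee_rot: [-3.14, 0.556, -0.415]
force: [-0.1, 0.6, -0.0]
width: 0.0865
```

Call:
drive_tool(
  targets=[
    [0.12,-0.05,0.2,0,0,0],
    [0.3,-0.13,0.5,0,0,0],
    [0.48,-0.21,0.85,0,0,0],
    [0.48,-0.21,0.85,0,0,0],
    [0.3,-0.13,0.5,0,0,0],
  ],
)

```text
t: 16.4
eef_pos: [0.6879, 0.2254, 0.1959]
ee_rot: [-3.138, 0.553, -0.414]
force: [0.5, 0.6, -0.3]
width: 0.0874
```

```bash
python3 - <<'E'
from h import *
p,R=cur(); caseS("case_green_mid")
for n in("top","scene"):
    pp,d=grab(n); P,s=maskpts("case_blue_mid",n,d,np.array((.641,-.116)))
    if P is not None: print(n,round(s,2),rect(P,.005,.04),len(P))
pp,_=grab("scene"); cv2.imwrite('pics/c2.png',cv2.resize(pp[150:270,370:500,::-1],(650,600),interpolation=2))
a=np.radians(-54.5); c=np.array([.642,-.1175]); g=c-.008*np.array([np.cos(a),np.sin(a)])
plan(p,R,np.array([g[0],g[1],.16]),down(-54.5))
E
```

```text
t 16.4 p [0.6879 0.2254 0.1959] q [ 0.37  0.75  0.65 -0.4  -1.86  0.75] F [ 0.5  0.6 -0.3] w 0.0874 shelf [ 50.2  -1.9 146.6] rotdev deg [ 0.1  0.3 -0.2]
  y pct [-26.3  30.8] x pct [ 9.1 84.7]
scene case_green_mid 0.56 545 xy [48.3  2.2] [81.6 60.4] ang 3.3 z [12.6 16.1 19.4]
  backstop y [-35.9  41.6] x med -3.9 217
  y pct [-30.2  26.7] x pct [-0.  91.2]
top case_green_mid 0.75 760 xy [45.4 -2.7] [95.3 61.3] ang -0.0 z [13.  15.7 17.8]
  backstop y [-38.1  36.4] x med -0.3 465
top 0.75 (array([ 640.8, -115. ]), array([89.4, 55.1]), -54.8, 824, array([12.3, 15.5, 18.2])) 829
scene 0.6 (array([ 644.5, -118.4]), array([93.7, 56.2]), -53.9, 894, array([12.4, 15.6, 18.2])) 929
n 9 tot [-1.264 -8.41  -0.899] [-3.399 -4.121 -4.983] row [-0.14  -0.934 -0.1  ] [-0.378 -0.458 -0.554]
```

View pics/c2.png

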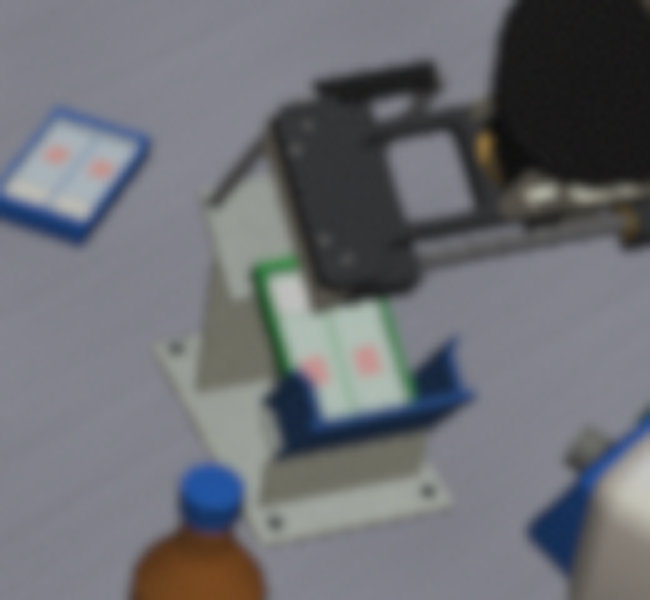

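Call:
drive_tool(
  targets=[
    [-0.1,-0.93,0.1,-0.38,-0.46,-0.55],
    [-0.1,-0.93,0.1,-0.38,-0.46,-0.55],
    [-0.1,-0.93,0,-0.38,-0.46,-0.55],
    [-0.16,-0.93,0,-0.38,-0.46,-0.55],
    [-0.16,-0.93,0,-0.38,-0.46,-0.55],
  ],
)

```text
t: 17.48
eef_pos: [0.6609, 0.0391, 0.2011]
ee_rot: [3.102, 0.245, -0.723]
force: [0.3, 0.5, -0.4]
width: 0.0879
```

Call:
drive_tool(
  targets=[
    [-0.16,-0.93,-0.2,-0.38,-0.46,-0.55],
    [-0.16,-0.93,-0.4,-0.38,-0.46,-0.55],
    [-0.16,-0.93,-0.9,-0.38,-0.46,-0.55],
    [-0.17,-0.93,-0.9,-0.37,-0.45,-0.55],
    [0,0,0,0,0,0],
  ],
)

```text
t: 18.1
eef_pos: [0.6311, -0.1101, 0.1019]
ee_rot: [3.133, 0.005, -0.951]
force: [0.1, 0.8, 0.7]
width: 0.0876
```

```bash
python3 - <<'E'
from h import *
p,R=cur(); plan(p,R,np.array([.6373,-.1095,.005]),down(-54.5))
E
```

```text
t 18.1 p [ 0.6311 -0.1101  0.1019] q [ 0.13  0.41 -0.22  0.   -0.96  0.49] F [0.1 0.8 0.7] w 0.0876 shelf [-71.4 327.8 111.7] rotdev deg [ 8.1 30.8 29.8]
n 3 tot [ 0.154  0.016 -2.423] [ 0.013 -0.094 -0.002] row [ 0.051  0.005 -0.808] [ 0.004 -0.031 -0.001]
```

Call:
drive_tool(
  targets=[
    [0.08,0.01,-0.8,0,-0.05,0],
    [0.07,0.01,-0.8,0,-0.04,0],
    [0,0,-0.6,0,0,0],
    [0,0,-0.22,0,0,0],
    [0,0,0,0,0,0],
  ],
)

```text
t: 18.73
eef_pos: [0.6418, -0.1075, 0.0085]
ee_rot: [-3.137, -0.004, -0.948]
force: [0.5, 0.1, 0.5]
width: 0.0872
```

Call:
drive_tool(
  targets=[
    [0,0,0,0,0,0],
    [0,0,0,0,0,0],
    [0,0,0,0,0,0],
    [0,0,0,0,0,0],
  ],
  claw=0,
)

```text
t: 19.23
eef_pos: [0.6414, -0.1079, 0.0088]
ee_rot: [-3.137, -0.004, -0.949]
force: [-1.7, -0.2, 3.8]
width: 0.0578
```

Call:
drive_tool(
  targets=[
    [0,0,0.3,0,0,0],
    [0,0,0.9,0,0,0],
    [0,0,1,0,0,0],
    [0,0,1,0,0,0],
    [0,0,1,0,0,0],
  ],
)

```text
t: 19.85
eef_pos: [0.6414, -0.1077, 0.1785]
ee_rot: [-3.137, -0.004, -0.949]
force: [0.3, 0.8, -0.3]
width: 0.0574
```

```bash
python3 - <<'E'
from h import *
p,R=cur(); plan(p,R,sh(60,-1,166),toolR())
for n in("top","scene"):
    pp,d=grab(n); P,s=maskpts("case_blue_mid",n,d,np.array((.641,-.116)))
    if P is not None: print(n,round(s,2),rect(P,.1,.3),len(P))
E
```

```text
t 19.85 p [ 0.6414 -0.1077  0.1785] q [ 0.13  0.35 -0.12  0.   -1.1   0.49] F [ 0.3  0.8 -0.3] w 0.0574 shelf [-38.  321.4 181.2] rotdev deg [ 8.7 31.6 29.5]
n 9 tot [1.197 8.289 0.976] [3.398 4.246 4.936] row [0.133 0.921 0.108] [0.378 0.472 0.548]
top 0.97 (array([640. , -98.9]), array([72.5, 51.7]), -41.4, 217, array([182.7, 185.3, 187.1])) 217
scene 0.74 (array([ 650.5, -116.8]), array([90.7, 56.9]), -55.6, 965, array([185.3, 189.4, 191.6])) 967
```

Call:
drive_tool(
  targets=[
    [0.13,0.92,0.5,0.38,0.47,0.55],
    [0.13,0.92,0.5,0.38,0.47,0.55],
    [0.13,0.92,0.4,0.38,0.47,0.55],
    [0.13,0.92,0.1,0.38,0.47,0.55],
    [0.13,0.92,0,0.38,0.47,0.55],
  ],
)

```text
t: 20.68
eef_pos: [0.6673, 0.0774, 0.2357]
ee_rot: [3.105, 0.312, -0.663]
force: [0.3, 0.3, -1.2]
width: 0.0572
```

Call:
drive_tool(
  targets=[
    [0.13,0.92,0,0.38,0.47,0.55],
    [0.14,0.92,0,0.38,0.48,0.55],
    [0.14,0.92,-0.2,0.37,0.48,0.55],
    [0.14,0.93,-0.3,0.37,0.48,0.54],
    [0,0,0,0,0,0],
  ],
)

```text
t: 21.3
eef_pos: [0.6883, 0.2266, 0.2101]
ee_rot: [3.135, 0.569, -0.419]
force: [-0.7, 0.8, -1.5]
width: 0.0574
```

```bash
python3 - <<'E'
from h import *
p,R=cur(); plan(p,R,sh(60,-1,44),toolR())
E
```

```text
t 21.3 p [0.6883 0.2266 0.2101] q [ 0.36  0.76  0.69 -0.41 -1.9   0.73] F [-0.7  0.8 -1.5] w 0.0574 shelf [ 57.7  -3.1 158.6] rotdev deg [-0.4 -0.6  0. ]
n 3 tot [-1.452  0.589 -2.399] [ 0.007 -0.111 -0.028] row [-0.484  0.196 -0.8  ] [ 0.002 -0.037 -0.009]
```

Call:
drive_tool(
  targets=[
    [-0.37,0.15,-0.6,0,-0.05,0],
    [-0.37,0.15,-0.6,0,-0.06,0],
    [-0.37,0.15,-0.6,0,0,0],
    [-0.34,0.14,-0.6,0,0,0],
    [0,0,0,0,0,0],
  ],
)

```text
t: 21.92
eef_pos: [0.6297, 0.2474, 0.1185]
ee_rot: [-3.14, 0.553, -0.418]
force: [-0.2, -0.1, -1.5]
width: 0.0577
```

```bash
python3 - <<'E'
from h import *
p,R=cur(); plan(p,R,sh(60,-1,29),toolR()); caseS("case_blue_mid")
E
```

```text
t 21.93 p [0.6297 0.2474 0.1185] q [ 0.42  0.71  0.39 -0.4  -1.64  0.79] F [-0.2 -0.1 -1.5] w 0.0577 shelf [61.8  1.7 48. ] rotdev deg [ 0.   0.3 -0.1]
n 1 tot [-0.169  0.15  -0.427] [ 0.01   0.051 -0.003] row [-0.169  0.15  -0.427] [ 0.01   0.051 -0.003]
  y pct [-22.   33.3] x pct [ 8.8 96.7]
scene case_blue_mid 0.67 387 xy [53.3  4.5] [89.8 60.4] ang -1.1 z [51.4 55.1 58.5]
  backstop y [-35.3  41.5] x med -1.7 281
  y pct [-27.1  29. ] x pct [ 11.7 100.5]
top case_blue_mid 0.65 494 xy [55.7  1.7] [92.2 60.1] ang -1.9 z [55.3 58.1 60.3]
  backstop y [-37.9  34. ] x med 9.8 34
```

Call:
drive_tool(
  targets=[
    [-0.06,0.06,-0.15,0,0.03,0],
    [-0.06,0.05,-0.15,0,0.02,0],
    [-0.05,0.04,-0.127,0,0,0],
    [0,0,0,0,0,0],
  ],
)

```text
t: 22.62
eef_pos: [0.6241, 0.2535, 0.1026]
ee_rot: [-3.141, 0.556, -0.418]
force: [-0.2, -0.4, -0.2]
width: 0.0575
```

Call:
drive_tool(
  targets=[
    [-0.024,0.011,-0.042,0,0,0],
    [0,0,0,0,0,0],
  ],
)

```text
t: 22.88
eef_pos: [0.6237, 0.2539, 0.1016]
ee_rot: [-3.14, 0.555, -0.418]
force: [0.1, -0.6, -0.6]
width: 0.0577
```

```bash
python3 - <<'E'
from h import *
p,R=cur(); print((arm.get_state()['force']@SF()).round(1))
E
```

```text
t 22.88 p [0.6237 0.2539 0.1016] q [ 0.43  0.72  0.37 -0.41 -1.61  0.79] F [ 0.1 -0.6 -0.6] w 0.0577 shelf [59.8 -1.8 29.4] rotdev deg [ 0.1  0.2 -0.1]
[-0.6  0.5 -0.4]
```

Call:
drive_tool(
  targets=[
    [-0.024,0.006,-0.042,0,0,0],
    [-0.018,0.002,-0.032,0,0,0],
    [0,0,0,0,0,0],
  ],
)

```text
t: 23.25
eef_pos: [0.6219, 0.2542, 0.0985]
ee_rot: [-3.14, 0.555, -0.418]
force: [-0.5, 0.3, -1.2]
width: 0.0578
```

Call:
drive_tool(
  targets=[
    [-0.012,0.005,-0.021,0,0,0],
    [0,0,0,0,0,0],
  ],
)

```text
t: 23.5
eef_pos: [0.6215, 0.2544, 0.0978]
ee_rot: [-3.14, 0.555, -0.418]
force: [0.1, 0.5, -0.5]
width: 0.0574
```

Call:
drive_tool(
  targets=[
    [-0.012,0.005,-0.021,0,0,0],
    [0,0,0,0,0,0],
  ],
)

```text
t: 23.75
eef_pos: [0.6214, 0.2545, 0.0975]
ee_rot: [-3.139, 0.554, -0.417]
force: [2.3, -0.7, 2.8]
width: 0.0573
```

Call:
drive_tool(
  targets=[
    [0.039,-0.017,-0.027,0,0,0],
    [0.039,-0.017,-0.027,0,0,0],
    [0.039,-0.017,-0.027,0,0,0],
    [0,0,0,0,0,0],
  ],
)

```text
t: 24.25
eef_pos: [0.6261, 0.2526, 0.0943]
ee_rot: [-3.139, 0.554, -0.417]
force: [0.8, -0.6, 4.9]
width: 0.0575
```

Call:
drive_tool(
  targets=[
    [0.029,-0.013,-0.02,0,0,0],
    [0.029,-0.013,-0.02,0,0,0],
    [0,0,0,0,0,0],
  ],
)

```text
t: 24.62
eef_pos: [0.6274, 0.252, 0.0935]
ee_rot: [-3.139, 0.556, -0.416]
force: [-3.7, 0.2, 9.3]
width: 0.0572
```

Call:
drive_tool(
  targets=[
    [0.029,-0.013,-0.02,0,0,0],
    [0,0,0,0,0,0],
  ],
)

```text
t: 24.88
eef_pos: [0.6275, 0.252, 0.0934]
ee_rot: [-3.139, 0.558, -0.415]
force: [-8.0, 3.0, 12.9]
width: 0.0577
```

```bash
python3 - <<'E'
from h import *
p,R=cur(); print((arm.get_state()['force']@SF()).round(1))
E
```

```text
t 24.88 p [0.6275 0.252  0.0934] q [ 0.42  0.73  0.37 -0.41 -1.61  0.8 ] F [-8.   3.  12.9] w 0.0577 shelf [51.8 -1.6 24.7] rotdev deg [ 0.   0.  -0.2]
[14.1  0.5  6.4]
```

Call:
drive_tool(
  targets=[
    [-0.07,0.03,0.04,0,0,0],
    [0,0,0,0,0,0],
  ],
)

```text
t: 25.12
eef_pos: [0.627, 0.2522, 0.0937]
ee_rot: [-3.138, 0.554, -0.417]
force: [1.9, -1.4, 5.9]
width: 0.0578
```

Call:
drive_tool(
  targets=[
    [0,0,0,0,0,0],
    [0,0,0,0,0,0],
    [0,0,0,0,0,0],
    [0,0,0,0,0,0],
  ],
  claw=1,
)

```text
t: 25.62
eef_pos: [0.6263, 0.2522, 0.0925]
ee_rot: [-3.14, 0.555, -0.418]
force: [0.9, 0.3, 0.5]
width: 0.0869
```

Call:
drive_tool(
  targets=[
    [0.12,-0.05,0.2,0,0,0],
    [0.3,-0.13,0.5,0,0,0],
    [0.48,-0.21,0.85,0,0,0],
    [0.48,-0.21,0.85,0,0,0],
    [0.2,-0.1,0.4,0,0,0],
  ],
)

```text
t: 26.25
eef_pos: [0.6914, 0.2232, 0.2078]
ee_rot: [-3.137, 0.552, -0.417]
force: [-0.2, 1.2, -0.6]
width: 0.0873
```

```bash
python3 - <<'E'
from h import *
p,R=cur(); caseS("case_blue_mid")
for n in("top","scene"):
    pp,d=grab(n)
    for t,q in(("case_orange_mid",(.468,.034)),("jar",(.526,.093))):
        P,s=maskpts(t,n,d,np.array(q))
        if P is not None: print(n,t,round(s,2),rect(P,.005,.08),len(P), [w(n,x["point"]).round(4).tolist() for x in arm.landmark_of(t,n)][:2])
pp,_=grab("scene"); cv2.imwrite('pics/c3.png',cv2.resize(pp[150:270,310:500,::-1],(800,505),interpolation=2))
E
```

```text
t 26.25 p [0.6914 0.2232 0.2078] q [ 0.36  0.75  0.67 -0.4  -1.88  0.74] F [-0.2  1.2 -0.6] w 0.0873 shelf [ 52.9  -1.3 158.9] rotdev deg [ 0.2  0.4 -0.1]
  y pct [-26.4  30.7] x pct [ 6.7 86.2]
scene case_blue_mid 0.75 629 xy [46.9  0.5] [84.5 61.9] ang 1.0 z [28.2 31.7 35. ]
  backstop y [-34.3  41.2] x med -2.1 262
  y pct [-29.7  26.4] x pct [ 1.5 91.6]
top case_blue_mid 0.55 760 xy [45.8 -1.9] [93.9 59.4] ang 1.3 z [29.  31.7 33.6]
  backstop y [-38.1  36.9] x med 0.2 438
top case_orange_mid 0.7 (array([467.4,  35.9]), array([88.6, 55.7]), -8.8, 907, array([12.2, 15.5, 18.2])) 918 [[0.4689, 0.0372, 0.0094], [0.37, -0.0742, 0.0053]]
top jar 0.73 (array([525.2,  93.1]), array([38.4, 37.6]), -65.7, 283, array([25.9, 56.5, 59.8])) 283 [[0.5258, 0.0933, -0.0006], [0.6587, 0.2421, 0.0454]]
scene case_orange_mid 0.62 (array([470.4,  30.3]), array([95.2, 60. ]), -5.5, 610, array([11.2, 15.1, 18.1])) 628 [[0.3712, -0.0747, 0.0097], [0.4681, 0.0314, 0.0093]]
scene jar 0.78 (array([533. ,  90.2]), array([41.8, 38.8]), -67.1, 367, array([15.5, 40.8, 58.5])) 379 [[0.5255, 0.0912, -0.001]]
```

View pics/c3.png

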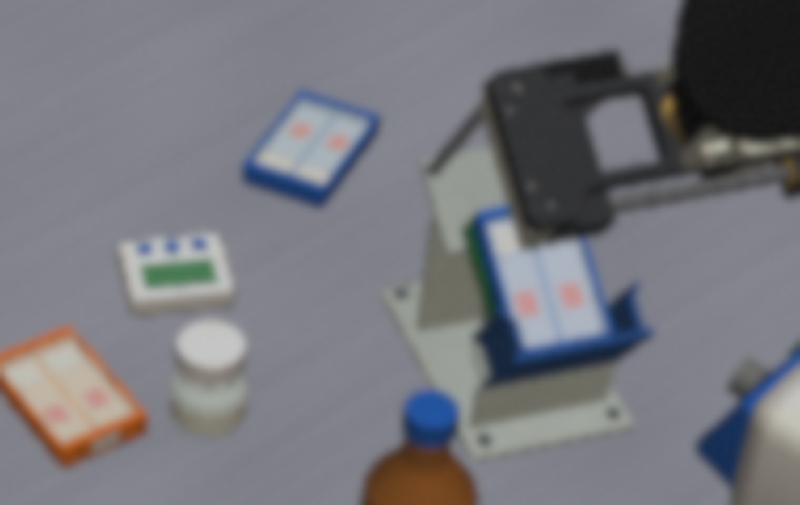

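```bash
python3 - <<'E'
from h import *
p,R=cur(); plan(p,R,np.array([.453,.0366,.13]),down(-8.8))
E
```

```text
t 27.0 p [0.6896 0.2243 0.2049] q [ 0.36  0.75  0.66 -0.4  -1.88  0.74] F [-0.   0.3 -0.2] w 0.0877 shelf [ 53.2  -1.5 155.3] rotdev deg [ 0.1  0.2 -0.1]
n 6 tot [-5.914 -4.691 -1.872] [-1.513 -5.096  2.46 ] row [-0.986 -0.782 -0.312] [-0.252 -0.849  0.41 ]
```

Call:
drive_tool(
  targets=[
    [0,-0.9,0.4,-0.19,-0.64,0.31],
    [0,-0.9,0.4,-0.19,-0.64,0.31],
    [0,-0.9,0.4,-0.19,-0.64,0.31],
    [0,-0.9,0.4,-0.19,-0.64,0.31],
    [-0.84,-0.15,0,-0.19,-0.64,0.31],
  ],
)

```text
t: 27.62
eef_pos: [0.6574, 0.0718, 0.2694]
ee_rot: [-3.123, 0.202, -0.249]
force: [0.2, 1.1, -0.2]
width: 0.0873
```

Call:
drive_tool(
  targets=[
    [-0.84,-0.15,0,-0.19,-0.64,0.31],
    [-0.84,-0.15,-0.5,-0.19,-0.64,0.3],
    [-0.84,-0.16,-0.7,-0.19,-0.62,0.3],
    [-0.85,-0.16,-0.7,0,0,0],
    [-0.85,-0.16,-0.8,0,0,0],
  ],
)

```text
t: 28.25
eef_pos: [0.4862, 0.0429, 0.161]
ee_rot: [-3.141, -0.003, -0.153]
force: [1.1, 0.9, -0.6]
width: 0.0878
```

Call:
drive_tool(
  targets=[
    [-0.85,-0.16,-0.8,0,0,0],
    [0,0,0,0,0,0],
  ],
)

```text
t: 28.5
eef_pos: [0.4494, 0.0352, 0.1272]
ee_rot: [3.139, 0.003, -0.154]
force: [0.3, -0.6, 0.9]
width: 0.0874
```

```bash
python3 - <<'E'
from h import *
p,R=cur(); plan(p,R,np.array([.453,.0366,.004]),down(-8.8))
p,_=grab("scene"); cv2.imwrite('pics/o1.png',cv2.resize(p[180:300,270:430,::-1],(800,600),interpolation=2))
E
```

```text
t 28.5 p [0.4494 0.0352 0.1272] q [ 0.52  0.08 -0.6  -0.   -0.89  0.9 ] F [ 0.3 -0.6  0.9] w 0.0874 shelf [132.9 268.9  13.9] rotdev deg [ -4.4  31.6 -14.7]
n 4 tot [ 0.09   0.034 -3.081] [ 0.017 -0.033  0.003] row [ 0.023  0.009 -0.77 ] [ 0.004 -0.008  0.001]
```

View pics/o1.png

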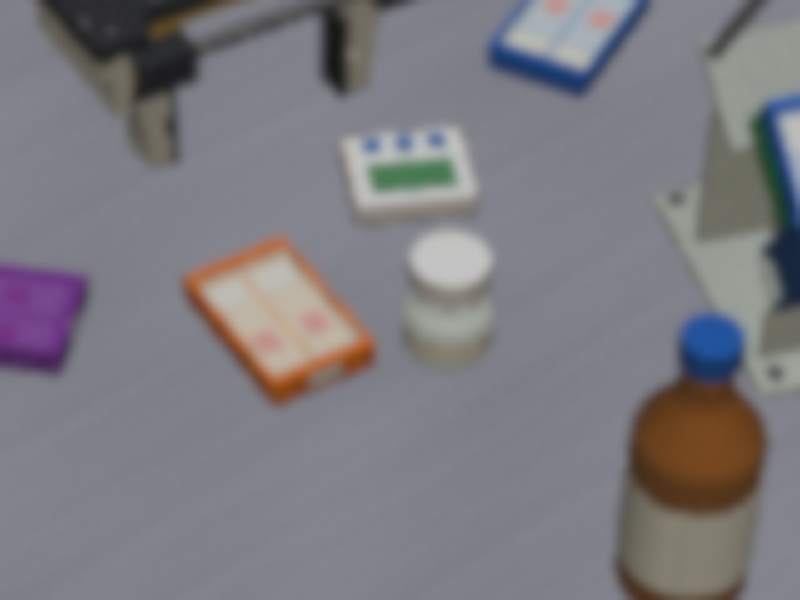

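Call:
drive_tool(
  targets=[
    [0,0,-0.8,0,0,0],
    [0,0,-0.8,0,0,0],
    [0,0,-0.7,0,0,0],
    [0,0,0,0,0,0],
  ],
)

```text
t: 29.05
eef_pos: [0.4534, 0.0364, 0.0361]
ee_rot: [3.139, 0.001, -0.154]
force: [-0.8, 0.1, -0.3]
width: 0.0876
```

Call:
drive_tool(
  targets=[
    [0,0,-0.4,0,0,0],
    [0,0,-0.3,0,0,0],
    [0,0,-0.1,0,0,0],
    [0,0,0,0,0,0],
  ],
)

```text
t: 29.55
eef_pos: [0.4535, 0.0367, 0.0052]
ee_rot: [3.141, -0.001, -0.154]
force: [-0.1, 0.0, -1.3]
width: 0.0876
```

Call:
drive_tool(
  targets=[
    [0,0,0,0,0,0],
    [0,0,0,0,0,0],
    [0,0,0,0,0,0],
    [0,0,0,0,0,0],
  ],
  claw=0,
)

```text
t: 30.05
eef_pos: [0.4534, 0.0367, 0.0051]
ee_rot: [3.141, -0.001, -0.154]
force: [-0.2, 0.1, 1.6]
width: 0.0577
```

Call:
drive_tool(
  targets=[
    [0,0,0.3,0,0,0],
    [0,0,0.9,0,0,0],
    [0,0,1,0,0,0],
    [0,0,1,0,0,0],
    [0,0,1,0,0,0],
  ],
)

```text
t: 30.68
eef_pos: [0.4528, 0.0364, 0.1751]
ee_rot: [3.141, -0.001, -0.154]
force: [1.9, 1.2, -0.4]
width: 0.0574
```

```bash
python3 - <<'E'
from h import *
p,R=cur(); plan(p,R,np.array([.69,.08,.25]),toolR()); plan(p,R,sh(68,-1,170),toolR());print(sh(68,-1,170))
for n in("scene",):
    pp,d=grab(n)
    P,s=maskpts("case_orange_mid",n,d,p); 
    if P is not None: print(rect(P,.1,.3))
E
```

```text
t 30.68 p [0.4528 0.0364 0.1751] q [ 0.52  0.03 -0.53  0.   -1.01  0.9 ] F [ 1.9  1.2 -0.4] w 0.0574 shelf [156.1 266.5  55.9] rotdev deg [ -4.2  31.9 -14.8]
n 6 tot [5.931 1.091 1.873] [ 1.515  5.14  -2.466] row [0.988 0.182 0.312] [ 0.252  0.857 -0.411]
n 6 tot [5.806 4.734 1.253] [ 1.515  5.14  -2.466] row [0.968 0.789 0.209] [ 0.252  0.857 -0.411]
[0.68502297 0.22572755 0.22520269]
(array([471.2,  27.6]), array([89.1, 59.1]), -4.9, 630, array([179.3, 185.2, 187.5]))
```

Call:
drive_tool(
  targets=[
    [0.85,0.15,0.4,0.17,0.57,-0.27],
    [0.85,0.15,0.4,0.17,0.57,-0.27],
    [0.85,0.15,0.4,0.17,0.57,-0.27],
    [0.85,0.15,0.4,0.17,0.57,-0.27],
    [0.85,0.15,0.3,0.17,0.57,-0.27],
  ],
)

```text
t: 31.4
eef_pos: [0.6241, 0.0667, 0.2495]
ee_rot: [-3.121, 0.312, -0.294]
force: [0.5, 1.5, -0.4]
width: 0.058
```

Call:
drive_tool(
  targets=[
    [0.85,0.16,0.2,0.17,0.57,-0.28],
    [0.83,0.18,0,0.17,0.57,-0.28],
    [-0.03,0.8,0,0.17,0.58,-0.28],
    [-0.03,0.9,-0.2,0.16,0.57,-0.28],
    [0,0,0,0,0,0],
  ],
)

```text
t: 32.02
eef_pos: [0.6874, 0.1502, 0.2456]
ee_rot: [3.14, 0.564, -0.419]
force: [-0.2, -0.1, -0.8]
width: 0.0578
```

```bash
python3 - <<'E'
from h import *
p,R=cur(); plan(p,R,sh(68,-1,150),toolR())
E
```

```text
t 32.02 p [0.6874 0.1502 0.2456] q [ 0.28  0.72  0.68 -0.38 -1.96  0.8 ] F [-0.2 -0.1 -0.8] w 0.0578 shelf [ 50.9  67.  204.7] rotdev deg [-0.1 -0.3  0. ]
n 2 tot [-0.302  1.996 -0.933] [-0.009 -0.057 -0.006] row [-0.151  0.998 -0.467] [-0.004 -0.029 -0.003]
```

Call:
drive_tool(
  targets=[
    [-0.1,0.67,-0.3,0,-0.02,0],
    [-0.1,0.67,-0.3,0,-0.02,0],
    [-0.1,0.66,-0.33,0,-0.02,0],
    [0,0,0,0,0,0],
  ],
)

```text
t: 32.52
eef_pos: [0.6743, 0.2315, 0.2101]
ee_rot: [-3.139, 0.555, -0.415]
force: [0.2, -0.5, -0.7]
width: 0.0577
```

Call:
drive_tool(
  targets=[
    [-0.3,0.13,-0.52,0,0,0],
    [-0.3,0.13,-0.52,0,0,0],
    [-0.3,0.13,-0.52,0,0,0],
    [-0.23,0.11,-0.41,0,0,0],
    [0,0,0,0,0,0],
  ],
)

```text
t: 33.15
eef_pos: [0.6296, 0.2486, 0.132]
ee_rot: [-3.14, 0.555, -0.418]
force: [-0.0, 0.2, -1.0]
width: 0.0575
```

```bash
python3 - <<'E'
from h import *
p,R=cur(); plan(p,R,sh(68,-1,41),toolR()); caseS("case_orange_mid")
E
```

```text
t 33.15 p [0.6296 0.2486 0.132 ] q [ 0.42  0.7   0.41 -0.4  -1.66  0.78] F [-0.   0.2 -1. ] w 0.0575 shelf [69.5  0.7 59.2] rotdev deg [ 0.1  0.2 -0.1]
n 1 tot [-0.175  0.124 -0.405] [ 0.002  0.037 -0.002] row [-0.175  0.124 -0.405] [ 0.002  0.037 -0.002]
  y pct [-23.3  32.6] x pct [ 8.7 93.7]
scene case_orange_mid 0.92 440 xy [50.7  2.1] [92.1 58. ] ang -6.9 z [66.3 69.5 72.9]
  backstop y [-35.8  41.8] x med -2.2 241
  y pct [-28.3  28.2] x pct [ 18.3 100. ]
top case_orange_mid 0.58 408 xy [57.6 -0.7] [85.5 60.2] ang 0.1 z [69.3 71.9 74. ]
```

Call:
drive_tool(
  targets=[
    [-0.06,0.05,-0.15,0,0.02,0],
    [-0.06,0.04,-0.15,0,0.02,0],
    [-0.055,0.034,-0.105,0,0,0],
    [0,0,0,0,0,0],
  ],
)

```text
t: 33.85
eef_pos: [0.6234, 0.2532, 0.1161]
ee_rot: [-3.141, 0.558, -0.419]
force: [0.2, -0.7, -0.3]
width: 0.058
```

Call:
drive_tool(
  targets=[
    [-0.024,0.011,-0.042,0,0,0],
    [0,0,0,0,0,0],
  ],
)

```text
t: 34.1
eef_pos: [0.6228, 0.2536, 0.1151]
ee_rot: [-3.14, 0.557, -0.419]
force: [0.0, -0.9, -0.4]
width: 0.0577
```

```bash
python3 - <<'E'
from h import *
p,R=cur(); print((arm.get_state()['force']@SF()).round(1))
E
```

```text
t 34.1 p [0.6228 0.2536 0.1151] q [ 0.43  0.7   0.38 -0.41 -1.63  0.78] F [ 0.  -0.9 -0.4] w 0.0577 shelf [67.4 -1.2 40.5] rotdev deg [ 0.1  0.1 -0. ]
[-0.5  0.8 -0.2]
```

Call:
drive_tool(
  targets=[
    [-0.026,0.012,-0.046,0,0,0],
    [0,0,0,0,0,0],
  ],
)

```text
t: 34.35
eef_pos: [0.6217, 0.2541, 0.1131]
ee_rot: [-3.14, 0.557, -0.419]
force: [0.2, 0.5, -0.9]
width: 0.058
```

Call:
drive_tool(
  targets=[
    [-0.014,0.006,-0.024,0,0,0],
    [0,0,0,0,0,0],
  ],
)

```text
t: 34.6
eef_pos: [0.6213, 0.2543, 0.1123]
ee_rot: [-3.14, 0.557, -0.419]
force: [0.5, -0.8, -1.6]
width: 0.0578
```

Call:
drive_tool(
  targets=[
    [-0.008,0.004,-0.014,0,0,0],
    [0,0,0,0,0,0],
  ],
)

```text
t: 34.85
eef_pos: [0.6212, 0.2543, 0.1121]
ee_rot: [-3.14, 0.556, -0.419]
force: [1.7, -0.9, 3.1]
width: 0.0578
```

Contact at the expected height; slide home.

Call:
drive_tool(
  targets=[
    [0.039,-0.017,-0.027,0,0,0],
    [0.039,-0.017,-0.027,0,0,0],
    [0.039,-0.017,-0.027,0,0,0],
    [0,0,0,0,0,0],
  ],
)

```text
t: 35.35
eef_pos: [0.6259, 0.2523, 0.109]
ee_rot: [-3.139, 0.557, -0.418]
force: [0.1, -0.6, 4.8]
width: 0.0577
```

Call:
drive_tool(
  targets=[
    [0.029,-0.013,-0.02,0,0,0],
    [0.029,-0.013,-0.02,0,0,0],
    [0,0,0,0,0,0],
  ],
)

```text
t: 35.72
eef_pos: [0.6268, 0.252, 0.1083]
ee_rot: [-3.14, 0.559, -0.417]
force: [-4.8, 2.1, 10.7]
width: 0.0577
```

Call:
drive_tool(
  targets=[
    [0.029,-0.013,-0.02,0,0,0],
    [0,0,0,0,0,0],
  ],
)

```text
t: 35.98
eef_pos: [0.6269, 0.252, 0.1083]
ee_rot: [-3.14, 0.561, -0.417]
force: [-8.8, 4.3, 15.4]
width: 0.0578
```

```bash
python3 - <<'E'
from h import *
p,R=cur(); print((arm.get_state()['force']@SF()).round(1))
E
```

```text
t 35.98 p [0.6269 0.252  0.1083] q [ 0.42  0.72  0.39 -0.41 -1.63  0.79] F [-8.8  4.3 15.4] w 0.0578 shelf [60.2 -1.3 37.1] rotdev deg [ 0.  -0.2 -0.1]
[16.5 -0.3  7.9]
```

Call:
drive_tool(
  targets=[
    [-0.07,0.03,0.04,0,0,0],
    [0,0,0,0,0,0],
  ],
)

```text
t: 36.22
eef_pos: [0.6267, 0.2521, 0.1085]
ee_rot: [-3.139, 0.556, -0.418]
force: [1.6, -0.8, 7.3]
width: 0.0576
```

Call:
drive_tool(
  targets=[
    [0,0,0,0,0,0],
    [0,0,0,0,0,0],
    [0,0,0,0,0,0],
    [0,0,0,0,0,0],
  ],
  claw=1,
)

```text
t: 36.72
eef_pos: [0.6262, 0.252, 0.1073]
ee_rot: [-3.14, 0.557, -0.419]
force: [-1.2, 0.2, 0.1]
width: 0.0865
```

Call:
drive_tool(
  targets=[
    [0.12,-0.05,0.2,0,0,0],
    [0.3,-0.13,0.5,0,0,0],
    [0.48,-0.21,0.85,0,0,0],
    [0.48,-0.21,0.85,0,0,0],
    [0.2,-0.1,0.4,0,0,0],
  ],
)

```text
t: 37.35
eef_pos: [0.6913, 0.2231, 0.2225]
ee_rot: [-3.138, 0.554, -0.418]
force: [-0.1, 0.2, 0.8]
width: 0.0873
```

Call:
drive_tool(
  targets=[
    [0,-0.9,0.3,-0.1,-0.5,0],
    [0,-0.9,0.3,-0.1,-0.5,0],
    [0,-0.9,0,-0.1,-0.5,0],
    [0,-0.9,0,0,0,0],
    [0,-0.9,0,0,0,0],
  ],
)

```text
t: 37.98
eef_pos: [0.6895, 0.0428, 0.245]
ee_rot: [-3.101, 0.399, -0.401]
force: [0.8, -0.9, 0.7]
width: 0.0876
```

```bash
python3 - <<'E'
from h import *
p,R=cur(); caseS("case_orange_mid")
L={}
for n in("top","scene"):
    grab(n)
    for t in("jar","bottle","beaker","tube_rack","wash_bottle","marker","timer"):
        print(n,t,[w(n,x["point"]).round(3).tolist() for x in arm.landmark_of(t,n)][:1])
a,_=grab("scene"); b,_=grab("top")
cv2.imwrite('pics/f.png',np.hstack([cv2.resize(a[150:270,370:490,::-1],(400,400),interpolation=2),cv2.resize(b[180:300,110:230,::-1],(400,400),interpolation=2)]))
E
```

```text
t 37.98 p [0.6895 0.0428 0.245 ] q [ 0.19  0.61  0.49 -0.26 -1.77  0.96] F [ 0.8 -0.9  0.7] w 0.0876 shelf [ 11.9 164.3 228.4] rotdev deg [ 1.8  9.1 -1.1]
  y pct [-26.7  30.6] x pct [ 2.1 51.5]
scene case_orange_mid 0.68 462 xy [26.6  1.6] [62.8 51.5] ang 85.5 z [44.5 47.7 50.6]
  backstop y [-37.2  41.9] x med -4.3 163
top jar [[0.527, 0.096, -0.001]]
top bottle [[0.711, 0.078, -0.005]]
top beaker [[0.491, -0.302, -0.003]]
top tube_rack [[0.715, -0.316, 0.001]]
top wash_bottle [[0.588, -0.47, -0.002]]
top marker [[0.443, -0.169, 0.002]]
top timer []
scene jar [[0.529, 0.092, 0.003]]
scene bottle [[0.706, 0.075, 0.002]]
scene beaker [[0.495, -0.304, -0.001]]
scene tube_rack [[0.717, -0.319, -0.0]]
scene wash_bottle [[0.592, -0.471, 0.005]]
scene marker [[0.598, -0.469, 0.005]]
scene timer [[0.426, 0.151, 0.004]]
```

View pics/f.png

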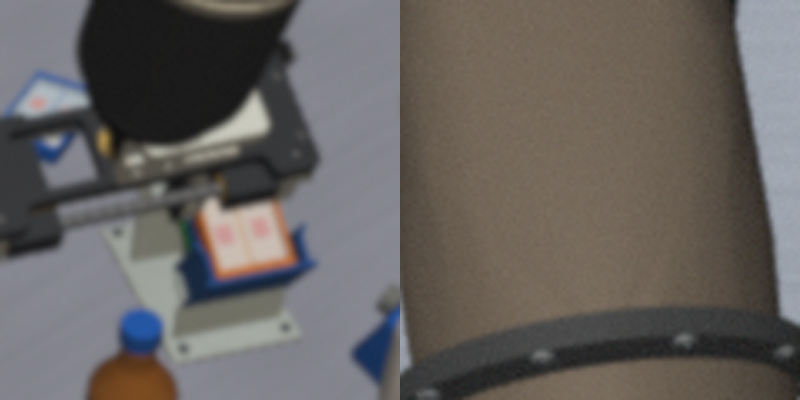

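Call:
drive_tool(
  targets=[
    [0,-0.9,0,0,-0.4,0],
    [0,-0.9,0,0,-0.4,0],
    [0,-0.9,0,0,-0.4,0],
    [0,-0.9,0,0,-0.4,0],
    [0,0,0,0,0,0],
  ],
)

```text
t: 39.7
eef_pos: [0.689, -0.1027, 0.2445]
ee_rot: [-3.035, 0.244, -0.383]
force: [-0.9, 0.6, -0.6]
width: 0.0876
```

```bash
python3 - <<'E'
from h import *
p,R=cur(); caseS("case_orange_mid")
a,_=grab("scene"); b,_=grab("top")
cv2.imwrite('pics/f2.png',np.hstack([cv2.resize(a[150:270,370:490,::-1],(400,400),interpolation=2),cv2.resize(b[180:300,110:230,::-1],(400,400),interpolation=2)]))
E
```

```text
t 39.7 p [ 0.689  -0.1027  0.2445] q [ 0.02  0.53  0.37 -0.19 -1.6   1.17] F [-0.9  0.6 -0.6] w 0.0876 shelf [-38.1 297.5 259.1] rotdev deg [ 5.3 17.9 -2.9]
  backstop y [-36.4  41.6] x med -4.4 164
  y pct [-30.   26.6] x pct [ 0.9 91.4]
top case_orange_mid 0.6 718 xy [45.7 -2.6] [95.2 61.7] ang 3.6 z [45.3 47.7 49.8]
  backstop y [-42.    4.6] x med -1.3 75
```

View pics/f2.png

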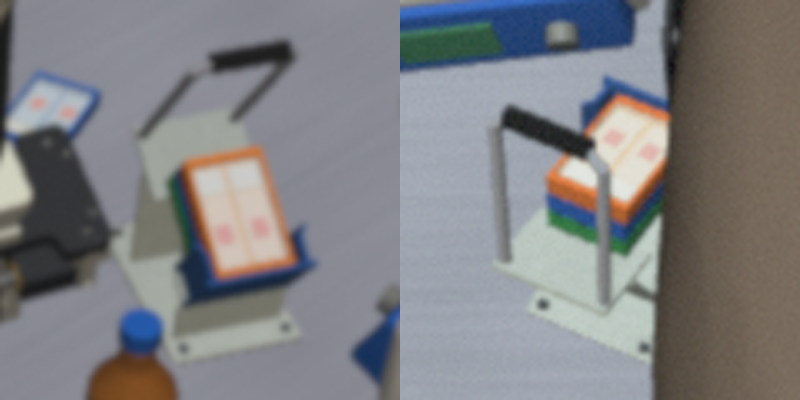

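The three cases show as a flush stack: green, then blue, then orange, at the backstop and between the cheeks. I'm handing the job in.

```bash
python3 -c "
from station import arm
print(arm.job_done())"
```

```text
the job is handed in; nothing more can be done
None
```

The three cases are stacked on the slope, green at the bottom, then blue, then orange on top. All are lids up. I lowered each one square to the slope until it just touched, slid it against the backstop until the push-back reached about 14–18 N, then released it. The arm ended clear of everything, about 40 s into the 72 s allowed.

**Stack position:** the lid surfaces measured 15.7, 31.7 and 47.7 mm out from the shelf, as they should for three 16 mm cases lying flat. Each case's centre was about 45–46 mm up from the backstop (45 is fully home) and within about 1–2 mm of the middle between the cheeks. The last picture shows the three edges flush.

**Other items:** the jar, bottle, beaker, tube rack and wash bottle were found within about 5 mm of where they started. I did not run a position check on the look-alike blue case or the purple one, but neither was handled.

**Checks that disagreed or were missed:**
- The two cameras differ from each other by about 4 mm sideways, so I judged position against the backstop instead.
- At the end the scene camera's search found no orange case, though it shows plainly in that camera's picture.
- The top camera was partly blocked by the arm. Its 3.6° skew for orange is probably from that, since the gripper was within 0.2° of square at release.
- The timer and marker were each confirmed by only one camera. The top view missed the timer, and the scene view mistook the wash bottle for the marker.

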